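# Mount the tube rest on the bench stand's bayonet socket

### The job

Mount the tube rest in the bayonet socket on the bench: lower its stem into the socket, without letting it fall in, so that its two lugs pass down the entry slots and it hangs on them, then turn it clockwise (seen from above), best by pushing the end of its arm round, until you feel the lugs drop into the hidden locking notches and it sits fully home; do not force it on against the notches. Leave it there, upright and let go, and do not disturb the other things on the bench.

Things in the scene. Friction and masses are not known exactly. Their poses are not given: they have to be found in the camera images.
- rest_grip (a point): Tube rest, the loose part to mount: a metal arm on a round stem, standing upright on its stem, 0.4 to 0.75 kg. This point: centre of its grip block, 44 mm (own x) x 30 mm (own y) x 40 mm high, on top of the arm and on the stem's axis, 116 mm above the stem's foot. Own z up, own x along the arm. Turned by 180 degrees about z it fits the socket just as well.
- rest: The same tube rest, origin at the centre of the stem's flat foot, same axes. The stem is 40 mm in diameter from the foot to 72 mm above it; the foot is bevelled (30 mm across at the bottom, full width from 8 mm up).
- rest_lugs (a point): Centre of the tube rest's round 10 mm cross pin, along own y through the stem, 30 mm above the foot. Its two ends are the lugs; each reaches 38 mm from the stem's axis.
- rest_fork (a point): Fork end of the tube rest's arm: 120 mm out from the stem's axis along own x, at mid-thickness of the arm (84 mm above the foot). The arm is a bar 26 mm wide, 72 to 96 mm above the foot, with a round tail 61 mm behind the axis; the fork is 52 mm wide, 107 to 133 mm out, and stands up to 109 mm above the foot.
- socket: Bayonet socket fixed to the bench: an upright steel tube, bore 42.4 mm, outside 64 mm, 80 mm high, on a round flange 130 mm across and 10 mm thick. Origin on the bore's axis at bench level, own z up; the entry slots lie at own +y and -y.
- socket_rim (a point): Centre of the socket's top edge, 80 mm above the bench. The 15 mm thick top rim has two entry slots for the lugs, at the socket's own +y and -y, each about 16 mm wide at the bore. The rest of the rim roofs over the channels below.
- socket_channel (a point): Bore axis at the channels' floor, 49 mm above the bench. From each slot a channel 16 mm high runs clockwise (from above) under the rim to a solid stop about 125 degrees on; anticlockwise is blocked at once. Lugs resting on this floor hold the rest's foot 24 mm above the bench. A sideways push of 1 to 2 N at the fork turns the hung rest.
- socket_notch_floor (a point): Bore axis at the notches' floor, 41 mm above the bench. Each channel floor has one notch 8 mm deep, 16.5 mm wide, anywhere from 47 to 112 degrees clockwise of the slot, not measured: feel for it. Over the notches the rest sinks by its weight, foot 16 mm above the bench, and turns no further. A hard push may wedge it half sunk: then ease off or press on the grip block.
- spanner: Bystander: open-ended spanner, 190 mm, lying flat. Origin under it.
- chainring: Bystander: chainring, a flat toothed disc 130 mm across and 6 mm thick, lying flat. Origin under its centre.
- pedal: Bystander: platform pedal, 100 x 86 x 22 mm, lying flat. Origin under its centre.
- jar: Bystander: closed jar of grease, 60 mm across, 58 mm high, standing. Origin under its centre.
- dish: Bystander: shallow round steel parts dish, 90 mm across, 35 mm high. Origin under its centre.
- tray: Bystander: shallow open tray, 130 x 90 x 28 mm. Origin under its centre.
- driver: Bystander: screwdriver, 200 mm, lying. Origin under it.

How it is judged:
By the outcome, as a careful person would: the job done as asked, in the order asked, and still so for the second after the job is handed in, with the robot touching nothing.
It also fails if it takes over 72 s, if anything falls off the work surface, if the arm or the gripper's body presses on something with over 40 N, if the wrist force passes 120 N, or if a joint passes its speed limit or range.

### The arm

A 6-joint arm with a two-finger parallel gripper is mounted at the origin on the work surface. World frame = base frame: x ahead of the robot, y to its left, z up, the work surface at z = 0. Lengths are in m, angles in rad, forces in N, time in s.
With the tool pointing down it reaches from about 0.325 to 0.925 m from the base axis. Payload 3.1 kg.
Tool frame: the origin (TCP) lies at the very end of the fingers, on their centre line; the grasp point (between the pads) lies 19 mm behind it; z points along the fingers, y is the direction in which the jaws open and shut (so a half turn about z gives the same grasp; the last joint's range is limited). The gripper opens to 85 mm and grips with 20 to 120 N. Pads are 22 mm wide; open, the fingers measure 114 mm over their backs; the gripper's body (76 mm by 85 mm) begins 54 mm behind the grasp point. The pads swing forward as they close: fully open they stand 13 mm farther back than shut.
Start: joints at [-1.336, 0.217, 1.613, -0, 1.311, -0.112], TCP at [0.212, -0.588, 0.231] pointing down, gripper open.
Joint ranges: [-2.75, 2.75], [-0.78, 2.1], [0.31, 2.55], [-1.13, 4.27], [0.13, 2.63], [-2.58, 2.58]. Speed limits (rad/s): [2.79, 2.79, 3.14, 3.14, 3.14, 3.14].

### API

Orientations are given as a unit quaternion [w, x, y, z].
In Python, from plant import ctrl, cams, ticket gives the robot as it stands. The module is installed in compiled form; this text tells all that it offers.
- The arm moves only by the tool servo_tool, never from a script. Its argument "rows" is a list of rows, each a list of 5 numbers: the finger opening in mm, from 0 to 85.4, then the shift along the tool's x, y, z in mm, then the turn about the tool's z in degrees. A call has 1 to 5 rows; each row shifts and turns the commanded pose from where the row before left it, along the tool's axes as they then stand; what a row does not reach is not made up. A row lasts 1/10 s, in which the tool goes at most 50 mm and 8.59 degrees, less where a joint would pass 70% of its speed; a pose out of reach is approached as far as the arm can. A call with a gripper value outside its range is refused whole. The fingers move at their own pace and stop on an object; "squeeze" is the grip in N (left out, the last holds). Time passes only in rows, so rows that do not move let the fingers close. It gives the time, the measured TCP pose, the force and the opening at its end, in the units of the state.
- ctrl.observe(): the state, without advancing time (a new reading comes with each control period).
- cams.grab_frame(name): name is "scene" or "side" or "wrist"; returns the picture (480x640x3 uint8, red, green, blue); there is no depth.
- cams.camera_params(name): a dict with "fx", "fy", "cx", "cy" (pixels), "R" (3x3) and "t" (3): a world point X has camera coordinates R X + t. Camera axes: x right, y down, z forward; pixel columns grow to the right and rows downward; lengths in m; the calibration is good to about 2 mm. A picture is of the moment at which its call begins: read the wrist's pose just before it. camera_params takes no time and is no camera call; for the wrist camera it gives the pose at the moment of the call.
- ticket.finish_job(): hands the job in, once; it reports no verdict.
The state is a dict: "time_s": time; "qpos": joint angles; "joint_velocities": joint speeds; "effort": joint torques, N m; "eef_pos": TCP position; "tcp_rot": TCP orientation; "force": force on the tool from outside, world axes, zero at the start; "wrist_torque": the same for the moment, N m; "finger_gap": opening from 0.0 (shut) to 1.0 (fully open).
Only numpy, scipy, OpenCV 4.12 (cv2) and the standard library are available. Lean on these libraries where they do the work, as an engineer would, in place of code of your own. Each camera call takes 0.05 s, during which the arm holds its last target. There are 200 camera calls.

## Working session

There is one attempt and no reset: what is moved stays moved. The work goes in short steps, Python scripts to look and compute and a tool call to move; the robot and the scene stay as the last step left them, time stands still between calls to the robot, and variables do not carry over. Pictures are saved under pics/ and viewed, about 8 in all and at most 12, crops included, and the job is handed in when it is done.

Besides the shell and the picture viewer there is one more tool, called after ">>>" as a command line: name --pt "numbers of a row" for each row, then --argument value for the rest. servo_tool: Moves the arm, as the interface text tells. Its arguments: {"type":"object","properties":{"rows":{"type":"array"},"squeeze":{"type":"number"}},"required":["rows"]}

```bash
mkdir -p pics; python3 - <<'E'
from plant import ctrl,cams
import cv2,numpy as np
print(ctrl.observe())
for n in("scene","side"):
    im=cams.grab_frame(n); cv2.imwrite(f"pics/{n}0.png",im[:,:,::-1]); p=cams.camera_params(n); print(n,p)
E
```

```text
{'time_s': 0.0, 'qpos': array([-1.33621613e+00,  2.17797389e-01,  1.61492843e+00, -1.31838764e-05,
        1.31131973e+00, -1.12225047e-01]), 'joint_velocities': array([ 6.25910002e-05,  4.47929232e-04, -1.39616735e-04, -5.94133698e-04,
        2.78288782e-04,  4.25179035e-05]), 'effort': array([ 7.95715514e-04, -3.96845233e+01, -3.03852475e+01, -2.37658851e-04,
        9.60183941e-03,  7.84368837e-07]), 'eef_pos': array([ 0.21224439, -0.58698344,  0.22994445]), 'tcp_rot': array([-1.22376559e-03,  9.85002365e-01,  1.72536479e-01, -8.13416788e-05]), 'force': array([-0.14847027, -0.11029447, -0.70034606]), 'wrist_torque': array([-0.04901736, -0.01323235, -0.00878827]), 'finger_gap': 1.0037276290785961}
scene {'fx': 444.04699050920794, 'fy': 444.04699050920794, 'cx': 314.76813887725064, 'cy': 244.26247668506505, 'R': array([[ 0.76977889,  0.63823721, -0.00968093],
       [ 0.37766786, -0.46762797, -0.7991815 ],
       [-0.51459445,  0.61153687, -0.60101182]]), 't': array([-0.41000622, -0.12154295,  1.50213425])}
side {'fx': 517.9736760427991, 'fy': 517.9736760427991, 'cx': 316.25042286107123, 'cy': 243.97135674646918, 'R': array([[-0.98909155, -0.14718838,  0.00578641],
       [-0.11709949,  0.7618517 , -0.63707903],
       [ 0.08936225, -0.63080708, -0.77077677]]), 't': array([0.54970264, 0.10629741, 1.3747434 ])}
```

View pics/scene0.png

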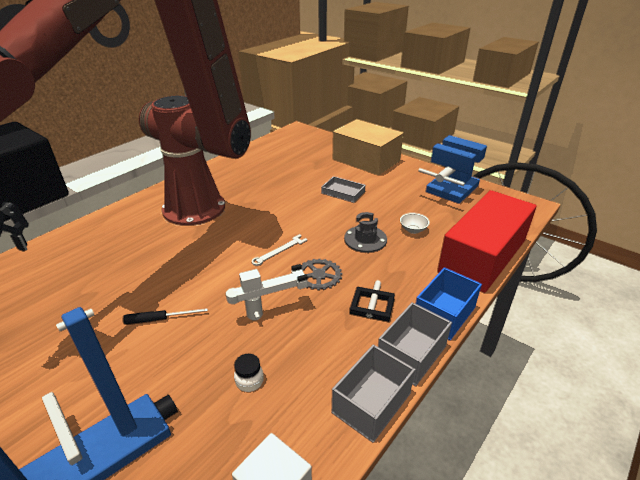

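View pics/side0.png

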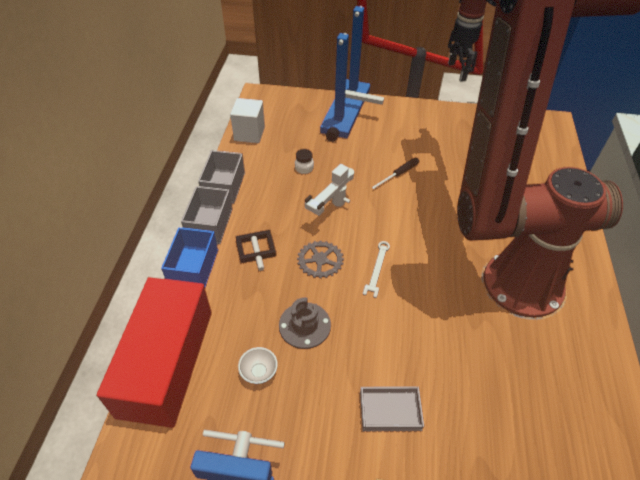

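Scene view: the rest's grip block is at about (250,279), its fork near (302,280), and the socket at (366,225). Side view: grip block (341,174), fork (316,205), socket tube (304,318). I'll cast rays to get rough positions.

```bash
cat > h.py <<'E'
import numpy as np,cv2
from plant import ctrl,cams
def ray(n,u,v,z,p=None):
    p=p or cams.camera_params(n); R=np.array(p['R']);t=np.array(p['t']); C=-R.T@t
    d=R.T@np.array([(u-p['cx'])/p['fx'],(v-p['cy'])/p['fy'],1]); return (C+d*(z-C[2])/d[2])
def proj(n,X,p=None):
    p=p or cams.camera_params(n); c=np.array(p['R'])@X+np.array(p['t']); return np.array([p['fx']*c[0]/c[2]+p['cx'],p['fy']*c[1]/c[2]+p['cy']])
E
python3 - <<'E'
from h import *
for l,n,u,v,z in [("grip top","scene",250,273,.136),("grip top","side",341,171,.136),("fork","scene",302,282,.09),("fork","side",316,205,.09),("foot","scene",256,318,0),("socketflange","scene",366,238,.01),("socketflange","side",304,326,.01),("chainr","scene",320,274,.006),("chainr","side",320,259,.006),("spanner","side",377,268,0),("driver","side",397,174,.01),("jar","side",304,157,.058),("pedal","side",256,246,.02),("dish","side",259,366,.035)]:
    print(l,n,ray(n,u,v,z).round(3))
a=cv2.imread("pics/scene0.png")[205:335,215:405]; b=cv2.imread("pics/side0.png")[150:350,240:400]
a=cv2.resize(a,None,fx=4,fy=4,interpolation=2);b=cv2.resize(b,None,fx=3.5,fy=3.5,interpolation=2)
cv2.imwrite("pics/a.png",a);cv2.imwrite("pics/b.png",b[:600])
E
```

```text
grip top scene [ 0.519 -0.215  0.136]
grip top side [ 0.518 -0.215  0.136]
fork scene [ 0.597 -0.125  0.09 ]
fork side [ 0.574 -0.117  0.09 ]
foot scene [ 0.528 -0.222  0.   ]
socketflange scene [0.557 0.213 0.01 ]
socketflange side [0.554 0.22  0.01 ]
chainr scene [0.551 0.001 0.006]
chainr side [0.545 0.003 0.006]
spanner side [0.388 0.006 0.   ]
driver side [ 0.353 -0.366  0.01 ]
jar side [ 0.646 -0.346  0.058]
pedal side [ 0.724 -0.004  0.02 ]
dish side [0.636 0.353 0.035]
```

View pics/a.png

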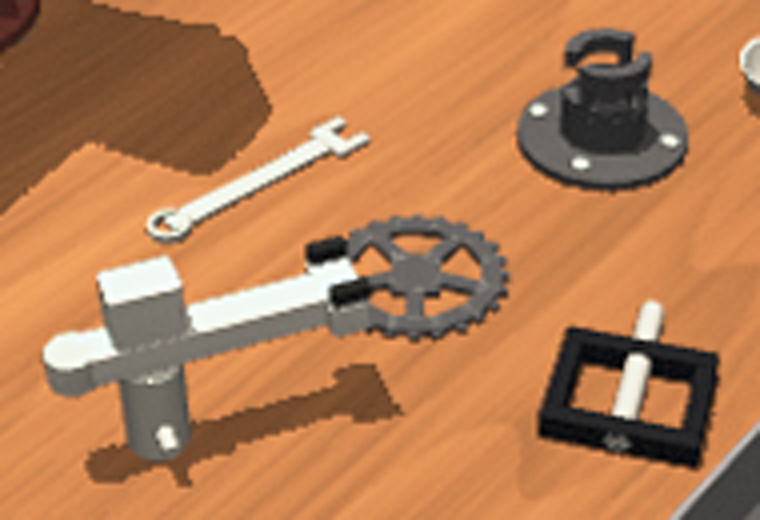

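The rest's arm points at about 55° in world yaw, toward the chainring, and the slots are visible on the socket rim. Next I move above the rest for a wrist view.

>>> servo_tool --pt "85 41 -24 -8 0" --pt "85 41 -24 -8 0" --pt "85 41 -24 -8 0" --pt "85 41 -24 -8 0" --pt "85 41 -24 -8 0"

```text
time_s: 0.6
eef_pos: [0.3651, -0.4034, 0.271]
tcp_rot: [-0.0, 0.985, 0.172, -0.0]
force: [0.6, -0.8, -0.1]
finger_gap: 0.998
```

>>> servo_tool --pt "85 41 -24 -8 0" --pt "85 41 -24 -8 0" --pt "85 41 -24 -8 0" --pt "85 41 -24 -8 0" --pt "85 41 -24 -8 0"

```text
time_s: 1.1
eef_pos: [0.5171, -0.2208, 0.3111]
tcp_rot: [-0.0, 0.985, 0.173, -0.0]
force: [-0.1, -1.0, 0.3]
finger_gap: 0.995
```

>>> servo_tool --pt "85 0 0 0 -7" --pt "85 0 0 0 -7" --pt "85 0 0 0 -7" --pt "85 0 0 0 -7" --pt "85 0 0 0 -7"

```text
time_s: 1.6
eef_pos: [0.5162, -0.2224, 0.3105]
tcp_rot: [-0.001, 0.886, 0.463, -0.0]
force: [-0.0, -0.3, 0.2]
finger_gap: 0.995
```

```bash
cat > look.py <<'E'
import sys
from h import *
s=ctrl.observe(); p=cams.camera_params("wrist"); im=cams.grab_frame("wrist")[:,:,::-1]
n=sys.argv[1]; cv2.imwrite(f"pics/{n}.png",im); np.save(f"pics/{n}.npy",p,allow_pickle=True)
print(s['time_s'],s['eef_pos'].round(4),s['tcp_rot'].round(4),s['qpos'].round(3),'C',(-np.array(p['R']).T@p['t']).round(3),p['R'].round(3).tolist())
E
python3 look.py w1
```

```text
1.6 [ 0.5162 -0.2224  0.3105] [-6.000e-04  8.863e-01  4.631e-01 -4.000e-04] [-0.532  0.029  1.673 -0.     1.441  0.076] C [ 0.557 -0.163  0.454] [[0.821, -0.572, -0.002], [-0.548, -0.787, 0.283], [-0.164, -0.231, -0.959]]
```

View pics/w1.png

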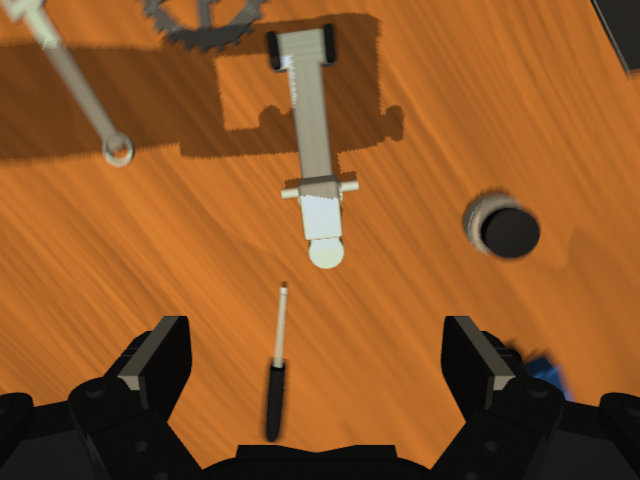

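Wrist view: the grip block's top corners are about (302,196), (337,196), (341,237), (305,240). The tail centre is (326,252), the fork prongs are (274,50) and (330,44), and the lug ends are (284,194) and (357,186).

```bash
python3 - <<'E'
from h import *
p=np.load("pics/w1.npy",allow_pickle=True).item()
f=lambda u,v,z: ray("w",u,v,z,p)
c=[f(*q,.136) for q in [(302,196),(337,196),(341,237),(305,240)]]
print("grip",np.mean(c,0).round(4),[np.linalg.norm(c[i]-c[i-1]).round(4) for i in range(4)])
T=f(326,252,.096);F=(f(274,50,.109)+f(330,44,.109))/2
d=F-T;print("arm yaw",np.degrees(np.arctan2(d[1],d[0])),T.round(4),F.round(4),np.hypot(*d[:2]))
L=(f(284,194,.03),f(357,186,.03)); e=L[0]-L[1];print("lug mid",np.mean(L,0).round(4),"yaw y",np.degrees(np.arctan2(e[1],e[0])),np.linalg.norm(e))
# mask refine of grip: bright
im=cv2.imread("pics/w1.png");m=(im.min(2)>185).astype(np.uint8)
n,l,s,ce=cv2.connectedComponentsWithStats(m);k=l[215,320];pts=np.argwhere(l==k)[:,::-1].astype(np.float32);r=cv2.minAreaRect(pts);print(s[k],r,cv2.boxPoints(r).tolist())
E
```

```text
grip [ 0.5182 -0.2243  0.136 ] [np.float64(0.0344), np.float64(0.0262), np.float64(0.0321), np.float64(0.0279)]
arm yaw 61.83604100281473 [ 0.4991 -0.2599  0.096 ] [ 0.5767 -0.1151  0.109 ] 0.16424048226611182
lug mid [ 0.5205 -0.2213  0.03  ] yaw y 151.44624849371533 0.07312533526915513
[ 302  195   38   44 1371] ((320.6229553222656, 215.35247802734375), (43.185546875, 34.85626220703125), 84.80557250976562) [[301.31146240234375, 195.42625427246094], [336.02459716796875, 192.27052307128906], [339.9344482421875, 235.27870178222656], [305.2213134765625, 238.43443298339844]]
```

Measured rest: axis ≈ (0.520, -0.2205), yaw ≈ 61.7°. Before grasping, I'll take the same kind of look at the socket.

>>> servo_tool --pt "85 40 -24 0 0" --pt "85 40 -24 0 0" --pt "85 40 -24 0 0" --pt "85 40 -24 0 0" --pt "85 40 -24 0 0"

```text
time_s: 2.15
eef_pos: [0.533, 0.0116, 0.311]
tcp_rot: [-0.0, 0.888, 0.46, -0.0]
force: [0.5, 0.2, -0.7]
finger_gap: 0.996
```

>>> servo_tool --pt "85 40 -24 0 0" --pt "85 40 -24 0 0" --pt "85 40 -24 0 0" --pt "85 40 -24 0 0" --pt "85 0 0 0 0"

```text
time_s: 2.65
eef_pos: [0.5461, 0.2012, 0.3106]
tcp_rot: [-0.001, 0.887, 0.463, 0.0]
force: [-0.2, 0.2, 0.3]
finger_gap: 0.999
```

```bash
python3 look.py w2
```

```text
2.65 [0.5461 0.2012 0.3106] [-1.400e-03  8.865e-01  4.627e-01  1.000e-04] [0.231 0.072 1.628 0.003 1.442 0.839] C [0.587 0.261 0.454] [[0.82, -0.572, -0.003], [-0.548, -0.787, 0.282], [-0.164, -0.229, -0.959]]
```

View pics/w2.png

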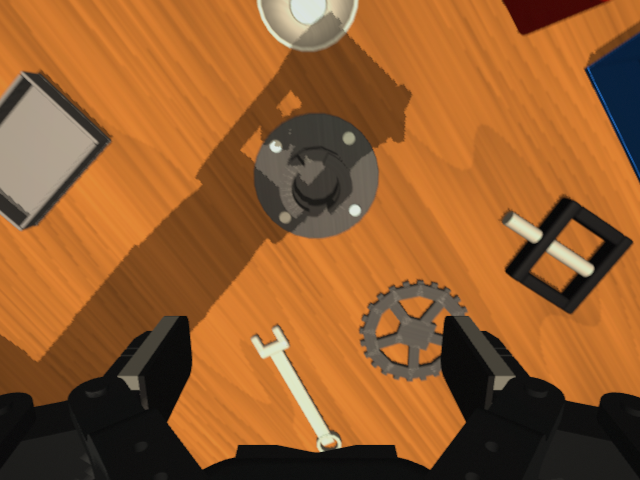

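```bash
python3 - <<'E'
from h import *
p=np.load("pics/w2.npy",allow_pickle=True).item()
im=cv2.imread("pics/w2.png")
# flange: unsaturated pixels
hsv=cv2.cvtColor(im,cv2.COLOR_BGR2HSV); m=(hsv[:,:,1]<90).astype(np.uint8); m[:95]=0;m[255:]=0;m[:,:235]=0;m[:,395:]=0
cs,_=cv2.findContours(m,cv2.RETR_EXTERNAL,cv2.CHAIN_APPROX_NONE); c=max(cs,key=cv2.contourArea)
h=cv2.convexHull(c); P=np.array([ray("w",*q[0],.01,p)[:2] for q in h]); print("flange",[np.round(a,4) for a in cv2.minEnclosingCircle(np.float32(P))], np.round(cv2.fitEllipse(np.float32(P*1000))[0],1),cv2.fitEllipse(np.float32(P*1000))[1])
for q in [(276,147),(348,138),(355,211),(285,217)]:print("screw",ray("w",*q,.011,p).round(4))
cr=im[125:225,260:380]; g=cv2.cvtColor(cr,cv2.COLOR_BGR2GRAY); g=np.clip(255*(g/130.)**.5,0,255).astype(np.uint8)
cv2.imwrite("pics/w2c.png",cv2.resize(g,None,fx=6,fy=6,interpolation=cv2.INTER_CUBIC))
E
```

```text
flange [array([0.5522, 0.2133]), np.float64(0.0641)] [552.2 213.3] (126.93036651611328, 127.83889770507812)
screw [0.537  0.2619 0.011 ]
screw [0.6016 0.2275 0.011 ]
screw [0.5662 0.1611 0.011 ]
screw [0.5017 0.1981 0.011 ]
```

View pics/w2c.png

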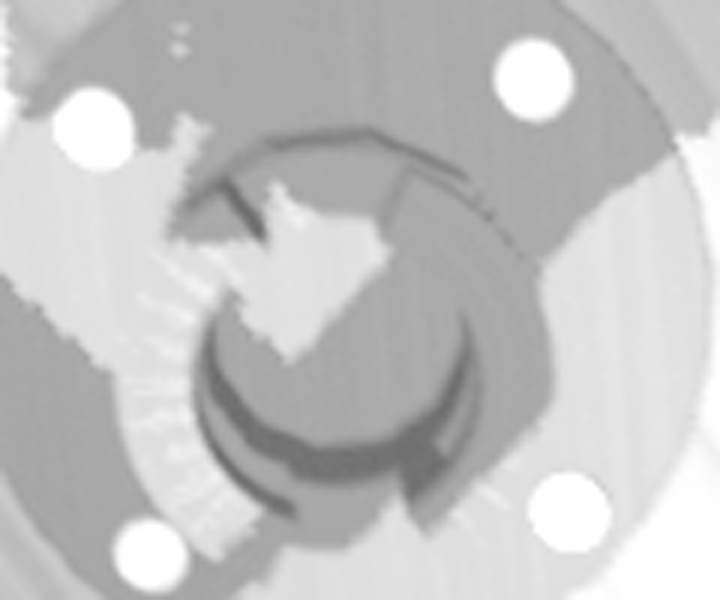

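The hand's shadow confuses the rim here. The slot edges seem to be at about (230,190)/(400,180) and (290,510)/(410,480) in the crop. I'll shift sideways to get the shadow off, then look again.

>>> servo_tool --pt "85 -5 -45 15 0" --pt "85 -5 -45 15 0" --pt "85 -5 -45 15 0" --pt "85 0 -15 0 0" --pt "85 0 0 0 0"

```text
time_s: 3.2
eef_pos: [0.4142, 0.2697, 0.2658]
tcp_rot: [0.0, 0.887, 0.461, -0.001]
force: [0.5, 1.4, -0.6]
finger_gap: 1.0
```

```bash
python3 look.py w3; python3 - <<'E'
from h import *
p=np.load("pics/w3.npy",allow_pickle=True).item(); im=cv2.imread("pics/w3.png")
u,v=proj("w",np.array([.5522,.2133,.08]),p).round().astype(int);print(u,v)
x0,y0=u-60,v-60
cr=im[max(y0,0):y0+120,x0:x0+120]; g=cv2.cvtColor(cr,cv2.COLOR_BGR2GRAY); g=np.clip(255*(g/130.)**.5,0,255).astype(np.uint8)
print(x0,max(y0,0)); cv2.imwrite("pics/w3c.png",cv2.resize(g,None,fx=5,fy=5,interpolation=cv2.INTER_CUBIC))
E
```

```text
3.2 [0.4142 0.2697 0.2658] [ 2.000e-04  8.874e-01  4.610e-01 -5.000e-04] [ 0.435 -0.095  1.876 -0.     1.361  1.048] C [0.455 0.329 0.409] [[0.818, -0.575, -0.001], [-0.551, -0.784, 0.284], [-0.164, -0.232, -0.959]]
508 171
448 111
```

View pics/w3c.png

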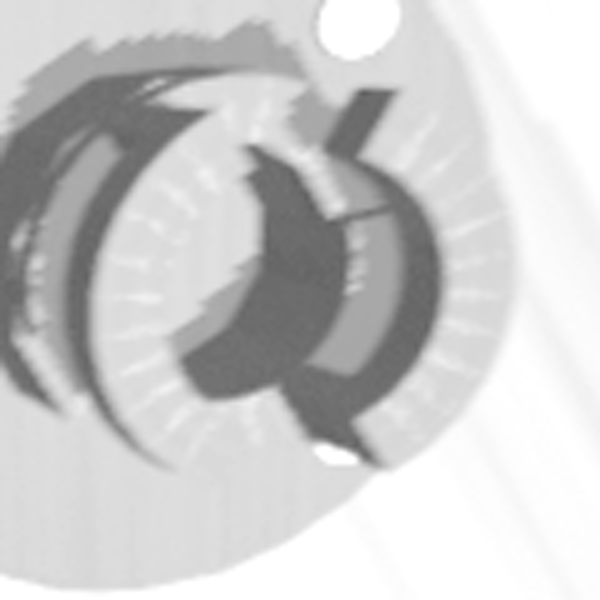

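This view is clear. The rim's right arc ends at outer (395,90) and (385,465), and inner (360,150) and (356,418). Its right edge is at (515,270) and the left rim edge at (90,285). The slots are radial sectors, nearly vertical in this crop.

```bash
python3 - <<'E'
from h import *
p=np.load("pics/w3.npy",allow_pickle=True).item(); im=cv2.imread("pics/w3.png")
f=lambda u,v,z=.08: ray("w",448+u/5,111+v/5,z,p)[:2]
a=lambda d: np.degrees(np.arctan2(d[1],d[0]))
print("chords",a(f(395,90)-f(385,465)),a(f(360,150)-f(356,418)))
O=np.array([f(*q) for q in [(395,90),(515,270),(385,465),(90,285),(490,375),(490,185)]])
A=np.c_[2*O,np.ones(len(O))];s=np.linalg.lstsq(A,(O**2).sum(1),rcond=None)[0];print("centre",s[:2],"r",np.sqrt(s[2]+s[0]**2+s[1]**2))
for q in [(395,90),(385,465),(360,150),(356,418),(250,147),(242,398)]:
  d=f(*q)-s[:2];print(q,a(d).round(1),np.hypot(*d).round(4))
# flange circle again
hsv=cv2.cvtColor(im,cv2.COLOR_BGR2HSV); m=(hsv[:,:,1]<90).astype(np.uint8); 
u,v=proj("w",np.array([.5522,.2133,.01]),p)
M=np.zeros_like(m);cv2.circle(M,(int(u),int(v)),95,1,-1);m&=M
cs,_=cv2.findContours(m,cv2.RETR_EXTERNAL,cv2.CHAIN_APPROX_NONE);c=max(cs,key=cv2.contourArea)
P=np.array([ray("w",*q[0],.01,p)[:2] for q in cv2.convexHull(c)]);print("flange",cv2.minEnclosingCircle(np.float32(P)),cv2.fitEllipse(np.float32(P*1000)))
E
```

```text
chords 61.29320085474737 61.72420542522254
centre [0.55275353 0.21371288] r 0.03199467009539728
(395, 90) 36.3 0.032
(385, 465) -92.8 0.031
(360, 150) 38.9 0.0225
(356, 418) -94.7 0.0218
(250, 147) 80.0 0.0244
(242, 398) -149.2 0.0172
flange ((0.5554431080818176, 0.21269452571868896), 0.067888043820858) ((553.780517578125, 213.09872436523438), (126.48699951171875, 134.2522735595703), 36.12501907348633)
```

Socket centre ≈ (0.5527, 0.2135), slot axis at 61.5°, so the rest must turn +90° to a yaw of 151.5°. Now back to the rest, aligned.

>>> servo_tool --pt "85 -31 33.5 -3 0" --pt "85 -31 33.5 -3 0" --pt "85 -31 33.5 -3 0" --pt "85 -31 33.5 -3 0" --pt "85 -31 33.5 -3 0"

```text
time_s: 3.75
eef_pos: [0.4654, 0.0431, 0.283]
tcp_rot: [0.001, 0.888, 0.46, 0.001]
force: [0.5, 0.7, -0.5]
finger_gap: 0.994
```

>>> servo_tool --pt "85 -31 33.5 -3 0" --pt "85 -31 33.5 -3 0" --pt "85 -31 33.5 -3 0" --pt "85 -31 33.5 -3 0" --pt "85 -31 33.5 -3 0"

```text
time_s: 4.25
eef_pos: [0.512, -0.1812, 0.2978]
tcp_rot: [0.002, 0.888, 0.459, 0.001]
force: [0.3, -0.0, 0.3]
finger_gap: 0.993
```

>>> servo_tool --pt "85 -31 33.5 -3 0" --pt "85 0 0 0 -6.8" --pt "85 0 0 0 0" --pt "85 0 0 0 0"

```text
time_s: 4.65
eef_pos: [0.5209, -0.2225, 0.2997]
tcp_rot: [0.0, 0.86, 0.511, 0.0]
force: [0.3, 0.1, 0.0]
finger_gap: 0.994
```

```bash
cat > go.py <<'E'
# go.py x y z yaw : remaining shift in tool axes
import sys
from h import *
s=ctrl.observe();q=s['tcp_rot'];from scipy.spatial.transform import Rotation as Ro
R=Ro.from_quat(q[[1,2,3,0]]).as_matrix();x,y,z,w=map(float,sys.argv[1:5])
yaw=np.degrees(np.arctan2(R[1,0],R[0,0]))
print('t',s['time_s'],'pos',s['eef_pos'].round(4),'yaw',yaw.round(2),'shift mm',(1000*R.T@(np.array([x,y,z])-s['eef_pos'])).round(1),'turn',round((yaw-w+180)%360-180,1),'F',s['force'].round(1),'gap',round(s['finger_gap']*85.4,1),'q6',s['qpos'][5].round(2),'tilt',R[:,2].round(4))
E
python3 go.py .520 -.2205 .100 61.7
```

```text
t 4.65 pos [ 0.5209 -0.2225  0.2997] yaw 61.41 shift mm [  1.4  -1.8 199.7] turn -0.3 F [0.3 0.1 0. ] gap 84.9 q6 -0.03 tilt [ 5.e-04 -6.e-04 -1.e+00]
```

>>> servo_tool --pt "85 1 -1.5 45 -0.3" --pt "85 0 0 45 0" --pt "85 0 0 45 0" --pt "85 0 0 35 0" --pt "85 0 0 30 0" --squeeze 50

```text
time_s: 5.15
eef_pos: [0.5191, -0.2182, 0.0973]
tcp_rot: [-0.001, 0.858, 0.514, -0.0]
force: [-0.6, -0.5, -0.2]
finger_gap: 0.994
```

>>> servo_tool --pt "85 0 0 0 0" --pt "60 0 0 0 0" --pt "45 0 0 0 0" --pt "38 0 0 0 0" --pt "34 0 0 0 0"

```text
time_s: 5.65
eef_pos: [0.5213, -0.22, 0.1014]
tcp_rot: [0.002, 0.857, 0.515, 0.001]
force: [0.5, -0.2, -0.4]
finger_gap: 0.395
```

>>> servo_tool --pt "25 0 0 0 0" --pt "25 0 0 0 0" --pt "25 0 0 0 0" --pt "25 0 0 0 0" --pt "25 0 0 0 0"

```text
time_s: 6.15
eef_pos: [0.5213, -0.2201, 0.1012]
tcp_rot: [0.001, 0.857, 0.515, 0.001]
force: [-0.4, 1.2, 6.4]
finger_gap: 0.343
```

```bash
python3 go.py .520 -.2205 .100 61.7
```

```text
t 6.15 pos [ 0.5213 -0.2201  0.1012] yaw 61.96 shift mm [-1.  -1.   1.2] turn 0.3 F [-0.4  1.2  6.4] gap 29.3 q6 -0.03 tilt [ 0.0028 -0.0016 -1.    ]
```

>>> servo_tool --pt "25 0 0 0 0" --pt "25 0 0 -10 0" --pt "25 0 0 -20 0" --pt "25 0 0 -40 0" --pt "25 0 0 -40 0" --squeeze 90

```text
time_s: 6.65
eef_pos: [0.5174, -0.2179, 0.2072]
tcp_rot: [-0.003, 0.857, 0.515, -0.002]
force: [0.8, 0.5, -5.4]
finger_gap: 0.338
```

>>> servo_tool --pt "25 0 0 -30 0" --pt "25 20 -9 0 0" --pt "25 40 -17.5 0 0" --pt "25 40 -17.5 0 0" --pt "25 40 -17.5 0 0"

```text
time_s: 7.15
eef_pos: [0.5296, -0.0651, 0.2374]
tcp_rot: [-0.002, 0.858, 0.514, -0.001]
force: [0.5, -0.2, -4.9]
finger_gap: 0.336
```

>>> servo_tool --pt "25 40 -17.5 0 0" --pt "25 40 -17.5 0 0" --pt "25 40 -17.5 0 0" --pt "25 40 -17.5 0 0" --pt "25 40 -17.5 0 0"

```text
time_s: 7.65
eef_pos: [0.5463, 0.1523, 0.2373]
tcp_rot: [-0.001, 0.857, 0.515, -0.002]
force: [0.7, 0.0, -5.5]
finger_gap: 0.342
```

>>> servo_tool --pt "25 40 -17.5 0 0" --pt "25 20 -9 0 0" --pt "25 0 0 0 -5" --pt "25 0 0 0 -8" --pt "25 0 0 0 -8"

```text
time_s: 8.15
eef_pos: [0.551, 0.2162, 0.2368]
tcp_rot: [-0.001, 0.747, 0.665, -0.002]
force: [0.1, 0.4, -5.6]
finger_gap: 0.336
```

>>> servo_tool --pt "25 0 0 0 -8" --pt "25 0 0 0 -8" --pt "25 0 0 0 -8" --pt "25 0 0 0 -8" --pt "25 0 0 0 -8"

```text
time_s: 8.65
eef_pos: [0.5511, 0.2157, 0.2369]
tcp_rot: [-0.002, 0.475, 0.88, -0.002]
force: [0.0, -0.1, -5.6]
finger_gap: 0.34
```

>>> servo_tool --pt "25 0 0 0 -8" --pt "25 0 0 0 -8" --pt "25 0 0 0 -8" --pt "25 0 0 0 -4" --pt "25 0 0 0 0"

```text
time_s: 9.15
eef_pos: [0.5514, 0.2158, 0.2372]
tcp_rot: [-0.002, 0.251, 0.968, -0.001]
force: [-0.0, 0.2, -5.1]
finger_gap: 0.34
```

```bash
python3 go.py .5527 .2135 .24 151.5; python3 - <<'E'
from h import *
s=ctrl.observe();print(s['wrist_torque'])
a=[]
for n,sz in(("scene",1),("side",1)):
    im=cams.grab_frame(n)[:,:,::-1]; cv2.imwrite(f"pics/{n}1.png",im)
    u,v=proj(n,np.array([.5527,.2135,.12])).astype(int); print(n,u,v)
    g=im[v-70:v+70,u-65:u+65]; a.append(cv2.resize(g,None,fx=3,fy=3,interpolation=2)); 
    print('origin',u-65,v-70)
cv2.imwrite("pics/both1.png",np.hstack(a))
E
```

```text
t 9.15 pos [0.5514 0.2158 0.2372] yaw 150.96 shift mm [-2.3 -1.3 -2.8] turn -0.5 F [-0.   0.2 -5.1] gap 29.0 q6 -0.81 tilt [-0.0044 -0.0012 -1.    ]
[-0.03844474 -0.02491878  0.0101885 ]
scene 367 206
origin 302 136
side 304 299
origin 239 229
```

View pics/both1.png

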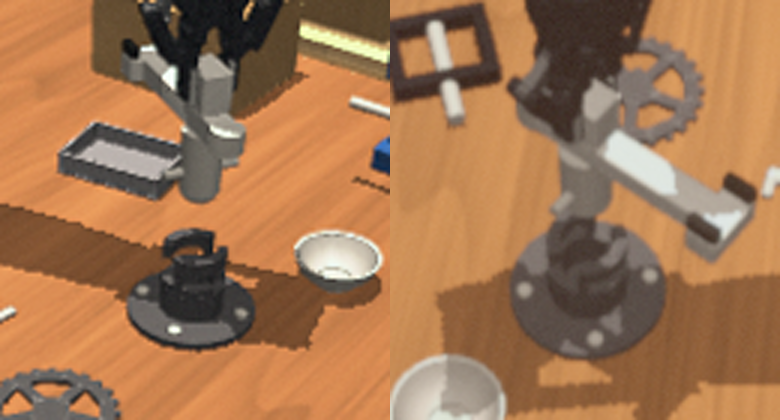

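The rest hangs upright over the socket. Stem centre in the scene crop is about (200,165), in the side crop about (195,190). Flange limits are 127–255 (scene) and 121–277 (side). I'll compare the stem and socket axes in the same cameras.

```bash
python3 - <<'E'
from h import *
from scipy.optimize import least_squares
def xy(us,ud,z):
    f=lambda q:[proj("scene",np.array([q[0],q[1],z]))[0]-us,proj("side",np.array([q[0],q[1],z]))[0]-ud]
    return least_squares(f,[.55,.21]).x.round(4)
s=ctrl.observe();e=s['eef_pos']
print(proj("scene",np.array([*e[:2],.16])),proj("side",np.array([*e[:2],.16])))
for us,ud in [(200,195.5)]: print("stem",xy(302+us/3,239+ud/3,.16))
print("flange",xy(302+191/3,239+199/3,.01))
for r in (185,190,195): # edges in rows
    pass
for n in("scene","side"):
    im=cv2.imread(f"pics/{n}1.png"); hsv=cv2.cvtColor(im,cv2.COLOR_BGR2HSV)
    u,v=proj(n,np.array([*e[:2],.16])).astype(int)
    for dv in(-4,0,4): print(n,v+dv,u-14,hsv[v+dv,u-14:u+15,1].tolist())
E
```

```text
[368.25975416 193.99306241] [304.24468024 290.33952489]
stem [0.5517 0.2183]
flange [0.5501 0.2212]
scene 189 354 [16, 18, 18, 17, 15, 15, 21, 22, 30, 30, 31, 31, 30, 30, 29, 31, 25, 30, 30, 28, 33, 26, 33, 28, 27, 27, 22, 90, 151]
scene 193 354 [16, 17, 12, 30, 35, 34, 29, 32, 29, 31, 26, 29, 25, 32, 29, 31, 32, 27, 27, 25, 21, 69, 156, 159, 158, 156, 157, 156, 156]
scene 197 354 [12, 12, 8, 4, 19, 116, 161, 112, 42, 23, 30, 28, 27, 29, 31, 28, 28, 32, 30, 28, 14, 134, 157, 159, 158, 158, 160, 161, 156]
side 286 290 [145, 145, 145, 144, 144, 120, 60, 47, 46, 48, 51, 45, 39, 48, 48, 49, 49, 43, 51, 44, 44, 44, 40, 37, 40, 38, 33, 26, 19]
side 290 290 [146, 145, 149, 144, 146, 128, 68, 46, 45, 50, 43, 46, 45, 46, 46, 45, 42, 45, 42, 46, 51, 50, 83, 122, 126, 114, 84, 54, 43]
side 294 290 [149, 147, 147, 144, 135, 99, 47, 36, 36, 41, 40, 46, 44, 44, 45, 46, 46, 41, 44, 47, 42, 51, 84, 124, 142, 150, 145, 144, 146]
```

```bash
python3 - <<'E'
from h import *
C=np.array([.5527,.2135,.01])
for n in("scene","side"):
    im=cv2.imread(f"pics/{n}0.png");hsv=cv2.cvtColor(im,cv2.COLOR_BGR2HSV)
    u,v=proj(n,C);m=(hsv[:,:,1]<100).astype(np.uint8);M=np.zeros_like(m);cv2.circle(M,(int(u),int(v)),33,1,-1);m&=M
    l=cv2.connectedComponents(m)[1];ys,xs=np.where(l==l[int(v)+12,int(u)])
    # lower & side outline -> rays onto z=.01, circle fit with known r
    c=max(cv2.findContours((l==l[int(v)+12,int(u)]).astype(np.uint8),cv2.RETR_EXTERNAL,cv2.CHAIN_APPROX_NONE)[0],key=cv2.contourArea)[:,0]
    h=c[c[:,1]>v-4]; P=np.array([ray(n,*q,.01)[:2] for q in h])
    A=np.c_[2*P,np.ones(len(P))];s=np.linalg.lstsq(A,(P**2).sum(1),rcond=None)[0]
    print(n,(u.round(1),v.round(1)),c.min(0),c.max(0),"centre",s[:2].round(4),"r",np.sqrt(s[2]+s[0]**2+s[1]**2).round(4))
E
```

```text
scene (np.float64(364.9), np.float64(237.4)) [344 212] [386 252] centre [0.5562 0.2101] r 0.0631
side (np.float64(304.8), np.float64(323.9)) [279 297] [330 347] centre [0.5534 0.2149] r 0.063
```

All the estimates agree within about 2 mm. I'll target TCP (0.5528, 0.2137), yaw 151.5°, and descend gently.

>>> servo_tool --pt "25 -2.2 -1 15 -0.5" --pt "25 0 0 20 0" --pt "25 0 0 12 0" --pt "25 0 0 3 0" --pt "25 0 0 0 0"

```text
time_s: 9.75
eef_pos: [0.5537, 0.2141, 0.1879]
tcp_rot: [-0.001, 0.246, 0.969, -0.001]
force: [-0.1, 0.4, -4.9]
finger_gap: 0.336
```

```bash
python3 go.py .5528 .2137 .17 151.5
```

```text
t 9.75 pos [0.5537 0.2141 0.1879] yaw 151.46 shift mm [ 0.6 -0.8 17.9] turn -0.0 F [-0.1  0.4 -4.9] gap 28.7 q6 -0.82 tilt [-2.4e-03 -6.0e-04 -1.0e+00]
```

>>> servo_tool --pt "25 0 0 4 0" --pt "25 0 0 4 0" --pt "25 0 0 4 0" --pt "25 0 0 0 0"

```text
time_s: 10.15
eef_pos: [0.554, 0.2142, 0.1767]
tcp_rot: [-0.0, 0.246, 0.969, -0.0]
force: [0.0, 0.3, -5.0]
finger_gap: 0.339
```

```bash
python3 go.py .5528 .2137 .17 151.5
```

```text
t 10.15 pos [0.554  0.2142 0.1767] yaw 151.47 shift mm [ 0.8 -1.   6.7] turn -0.0 F [ 0.   0.3 -5. ] gap 29.0 q6 -0.82 tilt [-1.1e-03 -3.0e-04 -1.0e+00]
```

>>> servo_tool --pt "25 0 0 3 0" --pt "25 0 0 3 0" --pt "25 0 0 3 0" --pt "25 0 0 0 0"

```text
time_s: 10.55
eef_pos: [0.5538, 0.2141, 0.1672]
tcp_rot: [-0.001, 0.246, 0.969, -0.0]
force: [-0.2, -0.3, -5.2]
finger_gap: 0.34
```

```bash
python3 go.py .5528 .2137 .17 151.5
```

```text
t 10.55 pos [0.5538 0.2141 0.1672] yaw 151.47 shift mm [ 0.7 -0.9 -2.8] turn -0.0 F [-0.2 -0.3 -5.2] gap 29.0 q6 -0.82 tilt [-1.3e-03 -3.0e-04 -1.0e+00]
```

The stem is 14 mm into the bore with no contact force. Next the lugs enter.

>>> servo_tool --pt "25 0 0 4 0" --pt "25 0 0 4 0" --pt "25 0 0 4 0" --pt "25 0 0 4 0" --pt "25 0 0 0 0"

```text
time_s: 11.05
eef_pos: [0.5539, 0.2141, 0.151]
tcp_rot: [-0.001, 0.246, 0.969, -0.0]
force: [-2.9, -0.1, -5.8]
finger_gap: 0.34
```

```bash
python3 go.py .5528 .2137 .125 151.5
```

```text
t 11.05 pos [0.5539 0.2141 0.151 ] yaw 151.47 shift mm [ 0.7 -0.9 26. ] turn -0.0 F [-2.9 -0.1 -5.8] gap 29.0 q6 -0.82 tilt [-1.5e-03 -4.0e-04 -1.0e+00]
```

>>> servo_tool --pt "25 0.6 -0.3 4 0" --pt "25 0 0 4 0" --pt "25 0 0 4 0" --pt "25 0 0 3 0" --pt "25 0 0 0 0"

```text
time_s: 11.55
eef_pos: [0.5537, 0.2143, 0.1365]
tcp_rot: [-0.0, 0.246, 0.969, -0.0]
force: [-2.2, -0.5, -5.7]
finger_gap: 0.335
```

```bash
python3 go.py .5528 .2137 .125 151.5
```

```text
t 11.55 pos [0.5537 0.2143 0.1365] yaw 151.47 shift mm [ 0.5 -0.9 11.5] turn -0.0 F [-2.2 -0.5 -5.7] gap 28.6 q6 -0.82 tilt [-2.e-04 -1.e-04 -1.e+00]
```

Lugs are below the rim top and the force is low. Now down to the channel floor in small steps.

>>> servo_tool --pt "25 0.5 -0.3 3 0" --pt "25 0 0 3 0" --pt "25 0 0 2 0" --pt "25 0 0 1 0" --pt "25 0 0 0 0"

```text
time_s: 12.05
eef_pos: [0.5535, 0.2144, 0.1281]
tcp_rot: [0.0, 0.246, 0.969, 0.0]
force: [-0.8, -1.3, -4.4]
finger_gap: 0.339
```

>>> servo_tool --pt "25 0 0 1 0" --pt "25 0 0 0 0"

```text
time_s: 12.25
eef_pos: [0.5535, 0.2144, 0.1273]
tcp_rot: [0.0, 0.246, 0.969, 0.0]
force: [0.4, 0.5, -5.6]
finger_gap: 0.341
```

>>> servo_tool --pt "25 0 0 1 0" --pt "25 0 0 0 0"

```text
time_s: 12.45
eef_pos: [0.5535, 0.2144, 0.1263]
tcp_rot: [0.0, 0.246, 0.969, 0.0]
force: [-1.1, -0.7, -5.4]
finger_gap: 0.338
```

```bash
python3 go.py .5528 .2137 .125 151.5
```

```text
t 12.45 pos [0.5535 0.2144 0.1263] yaw 151.47 shift mm [ 0.3 -0.9  1.3] turn -0.0 F [-1.1 -0.7 -5.4] gap 28.9 q6 -0.82 tilt [ 7.e-04  3.e-04 -1.e+00]
```

>>> servo_tool --pt "25 0 0 1 0" --pt "25 0 0 0 0"

```text
time_s: 12.65
eef_pos: [0.5535, 0.2144, 0.1254]
tcp_rot: [0.0, 0.246, 0.969, 0.0]
force: [-0.1, 1.1, -5.6]
finger_gap: 0.34
```

>>> servo_tool --pt "25 0 0 1 0" --pt "25 0 0 0 0"

```text
time_s: 12.85
eef_pos: [0.5536, 0.2144, 0.1252]
tcp_rot: [0.0, 0.246, 0.969, 0.0]
force: [-2.3, -0.3, 0.3]
finger_gap: 0.337
```

>>> servo_tool --pt "25 0 0 1 0" --pt "25 0 0 0 0"

```text
time_s: 13.05
eef_pos: [0.5537, 0.2144, 0.1252]
tcp_rot: [0.0, 0.246, 0.969, 0.0]
force: [-4.0, -1.6, 5.5]
finger_gap: 0.337
```

Contact is at TCP z 0.1252, so the lugs sit on the channel floor (foot 24 mm). I'll ease off, release and rise.

>>> servo_tool --pt "25 0 0 -2 0" --pt "25 0 0 0 0" --pt "34 0 0 0 0" --pt "40 0 0 0 0" --pt "60 0 0 0 0"

```text
time_s: 13.55
eef_pos: [0.5542, 0.2146, 0.1261]
tcp_rot: [0.001, 0.246, 0.969, 0.001]
force: [0.2, 0.0, -0.2]
finger_gap: 0.621
```

>>> servo_tool --pt "85 0 0 0 0" --pt "85 0 0 -15 0" --pt "85 0 0 -30 0" --pt "85 0 0 -40 0" --pt "85 0 0 0 0"

```text
time_s: 14.05
eef_pos: [0.5581, 0.2156, 0.2192]
tcp_rot: [0.006, 0.246, 0.969, 0.004]
force: [1.5, 0.5, 0.9]
finger_gap: 0.989
```

```bash
python3 go.py .5535 .2144 .125 151.5; python3 - <<'E'
from h import *
a=[]
for n in("scene","side"):
    im=cams.grab_frame(n)[:,:,::-1]; cv2.imwrite(f"pics/{n}2.png",im)
    u,v=proj(n,np.array([.5527,.2135,.12])).astype(int); 
    a.append(cv2.resize(im[v-50:v+60,u-65:u+65],None,fx=3,fy=3,interpolation=2))
cv2.imwrite("pics/both2.png",np.hstack(a))
E
```

```text
t 14.05 pos [0.5581 0.2156 0.2192] yaw 151.47 shift mm [ 4.5 -4.2 94.1] turn -0.0 F [1.5 0.5 0.9] gap 84.5 q6 -0.82 tilt [ 0.0144  0.0037 -0.9999]
```

View pics/both2.png

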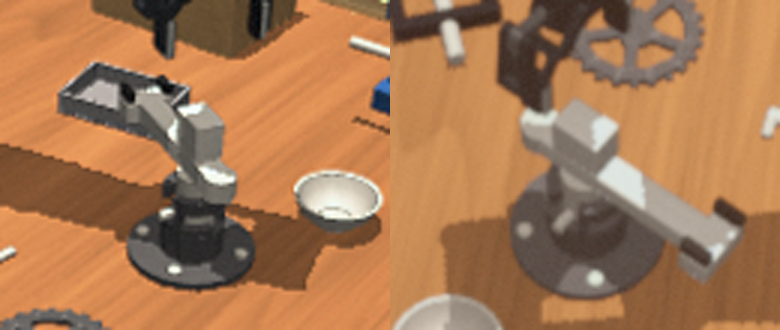

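The rest hangs upright on its lugs with the arm at 151°. Closing the fingers and going to the counter-clockwise side of the fork.

>>> servo_tool --pt "60 40 -22 0 0" --pt "30 40 -22 0 0" --pt "0 44 -24 0 0" --pt "0 0 0 0 0" --pt "0 0 0 0 0"

```text
time_s: 14.65
eef_pos: [0.41, 0.2135, 0.2089]
tcp_rot: [-0.001, 0.246, 0.969, -0.001]
force: [0.9, -0.4, 0.3]
finger_gap: 0.137
```

```bash
python3 go.py .4167 .2144 .105 151.5
```

```text
t 14.65 pos [0.41   0.2135 0.2089] yaw 151.53 shift mm [ -5.5   4.1 103.9] turn 0.0 F [ 0.9 -0.4  0.3] gap 11.7 q6 -0.75 tilt [-1.8e-03 -8.0e-04 -1.0e+00]
```

>>> servo_tool --pt "0 -5 0 40 0" --pt "0 0 0 40 0" --pt "0 0 0 24 0" --pt "0 0 10 0 0" --pt "0 0 10 0 0"

```text
time_s: 15.15
eef_pos: [0.4276, 0.2297, 0.1066]
tcp_rot: [0.0, 0.247, 0.969, 0.0]
force: [0.2, 0.6, 0.2]
finger_gap: 0.001
```

>>> servo_tool --pt "0 0 3 0 0" --pt "0 0 2 0 0" --pt "0 0 0 0 0"

```text
time_s: 15.45
eef_pos: [0.4297, 0.2342, 0.1078]
tcp_rot: [0.001, 0.246, 0.969, 0.001]
force: [0.1, -1.2, 0.7]
finger_gap: -0.0
```

```bash
cat > chk.py <<'E'
# grip block/fork height tracker: bright patch of arm in side & scene, and forces
from h import *
s=ctrl.observe();q=s['tcp_rot'];yaw=np.degrees(2*np.arctan2(q[2],q[1]));e=s['eef_pos']
c=np.array([.5535,.2144]);d=e[:2]-c;ang=np.degrees(np.arctan2(d[1],d[0]));r=np.hypot(*d)
print('t',s['time_s'],'z',e[2].round(4),'yaw',yaw.round(1),'own x,y of TCP',(1000*r*np.cos(np.radians(ang-yaw))).round(1),(1000*r*np.sin(np.radians(ang-yaw))).round(1),'F',s['force'].round(1),'T',s['wrist_torque'].round(2))
E
python3 chk.py
```

```text
t 15.45 z 0.1078 yaw 151.5 own x,y of TCP 118.3 41.7 F [ 0.1 -1.2  0.7] T [-0.01  0.02  0.03]
```

>>> servo_tool --pt "0 1.3 4.1 4 2" --pt "0 2.6 8.3 0 4" --pt "0 2.6 8.3 0 4" --pt "0 2.6 8.3 0 4" --pt "0 2.6 8.3 0 4"

```text
time_s: 15.95
eef_pos: [0.4402, 0.2705, 0.1029]
tcp_rot: [-0.0, 0.396, 0.918, -0.0]
force: [-0.6, 0.4, 0.2]
finger_gap: 0.002
```

```bash
python3 chk.py
```

```text
t 15.95 z 0.1029 yaw 133.3 own x,y of TCP 118.5 43.9 F [-0.6  0.4  0.2] T [-0.04  0.13  0.09]
```

>>> servo_tool --pt "0 2.6 8.6 0 4" --pt "0 2.6 8.4 0 4" --pt "0 2.6 8.4 0 4" --pt "0 1.3 4.2 0 2" --pt "0 0 0 0 0"

```text
time_s: 16.45
eef_pos: [0.4587, 0.2963, 0.1032]
tcp_rot: [0.001, 0.504, 0.864, 0.001]
force: [-0.4, 0.2, -0.0]
finger_gap: 0.004
```

```bash
python3 chk.py;  python3 - <<'E'
from h import *
a=[]
for n in("scene","side"):
    im=cams.grab_frame(n)[:,:,::-1]; cv2.imwrite(f"pics/{n}3.png",im)
    u,v=proj(n,np.array([.5527,.2135,.12])).astype(int); 
    a.append(cv2.resize(im[v-60:v+60,u-65:u+65],None,fx=3,fy=3,interpolation=2))
cv2.imwrite("pics/both3.png",np.hstack(a))
E
```

```text
t 16.45 z 0.1032 yaw 119.5 own x,y of TCP 118.0 42.2 F [-0.4  0.2 -0. ] T [-0.03  0.   -0.05]
```

View pics/both3.png

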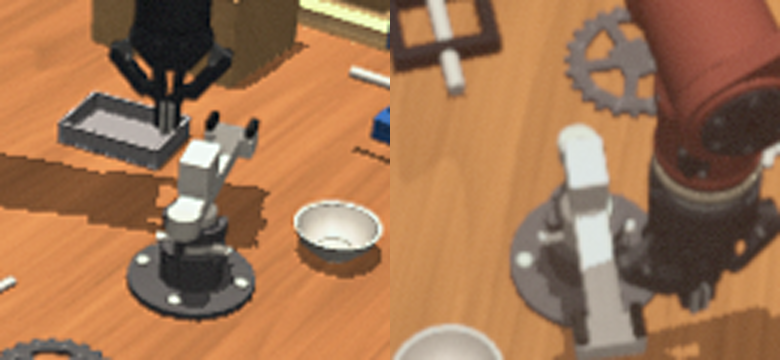

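The pushed arm has coasted ahead of the finger. Scene crop: tail (186,215), fork prongs (211,122)/(252,127). Side crop: tail (577,140), fork end (610,345).

```bash
python3 - <<'E'
from h import *
a=lambda d: np.degrees(np.arctan2(d[1],d[0])).round(1)
for off in(0,-.008):
    T=ray("scene",302+186/3,146+215/3,.12+off);F=ray("scene",302+231.5/3,146+125/3,.133+off)
    T2=ray("side",239+187/3,239+140/3,.12+off);F2=ray("side",239+(610-390)/3,239+325/3,.133+off)
    print(off,a(F-T),T.round(3),F.round(3),np.hypot(*(F-T)[:2]).round(3),a(F2-T2),T2.round(3),F2.round(3),np.hypot(*(F2-T2)[:2]).round(3))
E
```

```text
0 107.7 [0.579 0.16  0.12 ] [0.532 0.306 0.133] 0.154 107.5 [0.566 0.177 0.12 ] [0.514 0.34  0.133] 0.171
-0.008 107.7 [0.572 0.17  0.112] [0.525 0.319 0.125] 0.156 107.5 [0.567 0.171 0.112] [0.515 0.336 0.125] 0.172
```

The arm yaw is about 107.6°, i.e. 44° turned, and the grip top seems about 2 px lower than before, so it may already have dropped in. I'll retreat the finger upward, then measure the grip block's top height in both cameras.

>>> servo_tool --pt "0 0 -10 0 0" --pt "0 0 -10 -40 0" --pt "0 0 0 -45 0" --pt "0 0 0 -20 0" --pt "0 0 0 0 0"

```text
time_s: 17.05
eef_pos: [0.4425, 0.2868, 0.2119]
tcp_rot: [0.002, 0.504, 0.864, 0.004]
force: [0.3, 0.4, 0.6]
finger_gap: 0.0
```

```bash
python3 - <<'E'
from h import *
rows=[]
for n in("scene","side"):
    im=cams.grab_frame(n)[:,:,::-1]; cv2.imwrite(f"pics/{n}4.png",im)
    u,v=proj(n,np.array([.5535,.2144,.152])).astype(int); r=[]
    for k in(2,4):
        g=cv2.imread(f"pics/{n}{k}.png")[v-20:v+20,u-28:u+28].copy(); g=cv2.resize(g,None,fx=7,fy=7,interpolation=2)
        for z,col in((.16,(0,0,255)),(.152,(0,255,0))):
            q=(proj(n,np.array([.5535,.2144,z]))-[u-28,v-20]+.5)*7; cv2.circle(g,tuple(q.astype(int)),3,col,-1)
        r.append(g)
    rows.append(np.hstack(r))
cv2.imwrite("pics/cmp.png",np.vstack(rows))
E
```

```text
(no output)
```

View pics/cmp.png

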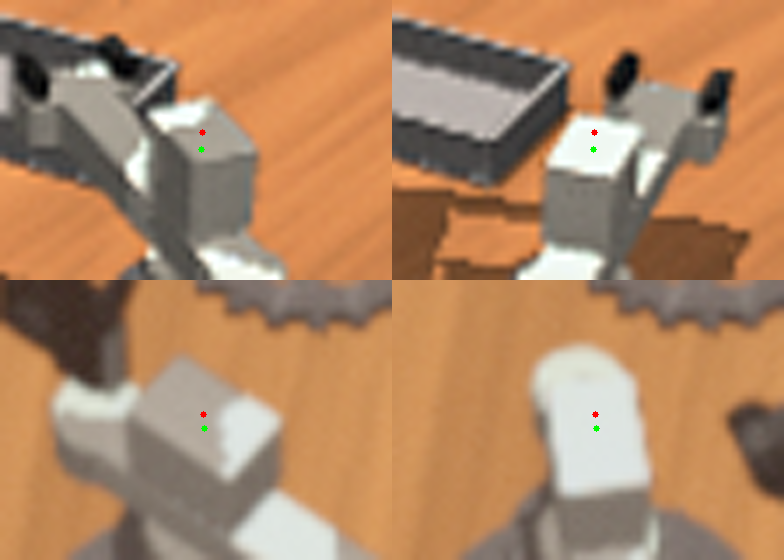

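In both cameras the grip top's centre has moved from the 0.160 mark to about the 0.152 mark, so the rest has sunk about 8 mm. I'll confirm by touch: press lightly on the grip block with closed fingers and expect contact at z ≈ 0.152.

```bash
python3 go.py .5535 .2144 .175 119.5
```

```text
t 17.15 pos [0.4399 0.2855 0.2071] yaw 119.47 shift mm [-117.8   64.    32.1] turn -0.0 F [-0.2 -0.3 -0.2] gap -0.1 q6 -0.07 tilt [-1.e-04 -1.e-04 -1.e+00]
```

>>> servo_tool --pt "0 -40 22 0 0" --pt "0 -40 22 0 0" --pt "0 -38 20 0 0" --pt "0 0 0 32 0" --pt "0 0 0 0 0"

```text
time_s: 17.65
eef_pos: [0.5499, 0.2123, 0.168]
tcp_rot: [-0.005, 0.505, 0.863, -0.005]
force: [-0.6, 0.6, -0.8]
finger_gap: 0.001
```

>>> servo_tool --pt "0 0 0 8 0" --pt "0 0 0 4 0" --pt "0 0 0 0 0"

```text
time_s: 17.95
eef_pos: [0.5532, 0.2152, 0.1628]
tcp_rot: [-0.0, 0.503, 0.864, -0.0]
force: [0.3, -0.6, -0.0]
finger_gap: -0.001
```

>>> servo_tool --pt "0 0 0 2 0" --pt "0 0 0 2 0" --pt "0 0 0 2 0" --pt "0 0 0 0 0"

```text
time_s: 18.35
eef_pos: [0.5541, 0.2148, 0.1572]
tcp_rot: [-0.0, 0.504, 0.864, -0.0]
force: [-0.8, 0.5, -0.6]
finger_gap: 0.001
```

Already below 0.160 without contact. Continuing in 1 mm steps.

>>> servo_tool --pt "0 0 0 1 0" --pt "0 0 0 1 0" --pt "0 0 0 1 0" --pt "0 0 0 0 0"

```text
time_s: 18.75
eef_pos: [0.5542, 0.2147, 0.154]
tcp_rot: [-0.0, 0.504, 0.864, -0.0]
force: [0.2, -0.1, -0.0]
finger_gap: 0.001
```

>>> servo_tool --pt "0 0 0 1 0" --pt "0 0 0 0 0"

```text
time_s: 18.95
eef_pos: [0.5542, 0.2147, 0.1531]
tcp_rot: [-0.0, 0.504, 0.864, -0.0]
force: [-0.3, 0.1, 0.0]
finger_gap: 0.0
```

>>> servo_tool --pt "0 0 0 1 0" --pt "0 0 0 0 0"

```text
time_s: 19.15
eef_pos: [0.5543, 0.2147, 0.1522]
tcp_rot: [0.0, 0.504, 0.864, 0.0]
force: [-0.3, -0.4, 0.7]
finger_gap: 0.0
```

>>> servo_tool --pt "0 0 0 1 0" --pt "0 0 0 0 0"

```text
time_s: 19.35
eef_pos: [0.5546, 0.2147, 0.152]
tcp_rot: [0.0, 0.504, 0.864, 0.0]
force: [-1.3, -1.0, 4.3]
finger_gap: 0.003
```

Contact is at 0.1521, exactly the fully home height (0.136 + 0.016). Rising clear and making the final check.

>>> servo_tool --pt "0 0 0 -5 0" --pt "0 0 0 -20 0" --pt "0 0 0 -40 0" --pt "0 0 0 -40 0" --pt "0 0 0 0 0"

```text
time_s: 19.85
eef_pos: [0.5584, 0.2159, 0.2643]
tcp_rot: [0.005, 0.504, 0.864, 0.005]
force: [0.3, 0.6, 1.4]
finger_gap: -0.002
```

>>> servo_tool --pt "0 -40 0 0 0" --pt "0 -40 0 0 0" --pt "0 -40 0 0 0" --pt "0 0 0 0 0" --pt "0 0 0 0 0"

```text
time_s: 20.35
eef_pos: [0.6132, 0.1095, 0.2554]
tcp_rot: [-0.001, 0.505, 0.863, -0.0]
force: [-0.6, 0.4, 0.3]
finger_gap: -0.002
```

```bash
python3 chk.py; python3 - <<'E'
from h import *
im=cams.grab_frame("scene")[:,:,::-1]; cv2.imwrite("pics/final.png",im[150:430,90:480])
E
```

```text
t 20.35 z 0.2554 yaw 119.4 own x,y of TCP -120.7 -0.6 F [-0.6  0.4  0.3] T [0.06 0.01 0.  ]
```

View pics/final.png

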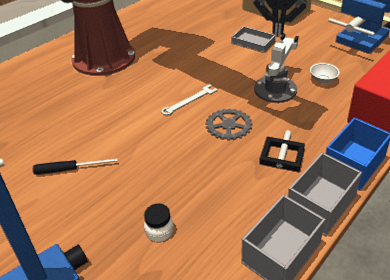

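The rest stands upright in the socket at crop (283,60), with the gripper clear above it and the bystanders where they were.

```bash
python3 -c "
from plant import ticket
print(ticket.finish_job())"
```

```text
the job is handed in; nothing more can be done
None
```

The tube rest is mounted and locked in the bayonet socket. It stands upright and let go, and I handed the job in at about 20 s of the 72 s allowed.

- **Lowering:** I gripped the rest by its block and lowered it until the lugs took its weight on the channel floor. Contact came at tool height 0.1252 m, meaning the foot was 24 mm up. Then I released it.
- **Turning:** I pushed the fork clockwise with closed fingers. The rest coasted ahead of the finger and dropped into the notches about 44° round. I read that from the pictures rather than feeling it, and I did not push it against the notches.
- **Home check:** Both fixed cameras showed the grip block about 8 mm lower than when it hung. A light touch of about 4 N on top met it at 0.152 m, which is the fully home height.
- **Bench:** In the last picture the rest is upright, the gripper is well clear above it, and the other things look unmoved. Contact forces stayed around 6 N or below in every reading.

The 44° reading is slightly under the stated 47° minimum. That fits the measuring error and the play in the notch. My position estimates for the socket from different cameras differed by a few millimetres, and the insertion still went in with little side force.

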